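Slip in the packer and hold the bolt head while the nut pulls up

ROBOT

A 6-joint arm with a two-finger parallel gripper is mounted at the origin on the work surface. World frame = base frame: x ahead of the robot, y to its left, z up, the work surface at z = 0. Lengths are in mm, angles in rad, forces in N, time in s.
With the tool pointing down it reaches from about 300 to 875 mm from the base axis. Payload 4.2 kg.
Tool frame: the origin (TCP) lies between the finger pads, 19 mm behind the fingertips; this is the grasp point; z points along the fingers, y is the line along which they close (so a half turn about z gives the same grasp; the last joint's range is limited). The gripper opens to 85 mm and grips with 20 to 120 N. Pads are 22 mm wide; open, the fingers measure 114 mm over their backs; the gripper's body (76 mm by 85 mm) begins 54 mm behind the grasp point. The pads swing forward as they close: fully open they stand 13 mm farther back than shut.
Start: joints at [-1.344, 0.32, 1.565, -0, 1.257, -0.02], TCP at [140.475, -557.59, 250.038] pointing down, gripper open.
Joint ranges: [-3.11, 3.11], [-0.84, 2.01], [0.21, 2.61], [-1.34, 4.49], [0.05, 2.63], [-2.56, 2.56]. Speed limits (rad/s): [2.57, 2.57, 3.14, 3.14, 3.14, 3.14].

INTERFACE

Orientations are given as a unit quaternion [x, y, z, w].
In Python, from bench import arm gives the robot as it stands.
- The arm moves only by the shell command python3 nudge.py 'ROWS'. ROWS is a JSON list of rows, 1 to 5 of them, each written [[dx, dy, dz], turn, opening]: dx, dy, dz in mm, then a turn about the tool's z in rad, then the finger opening in mm; each row shifts and turns the commanded pose from where the row before left it, along the tool's axes as they then stand; what a row does not reach is not made up. A row lasts 1/10 s, in which the tool goes at most 50 mm and 0.15 rad, less where a joint would pass 70% of its speed; a pose out of reach is approached as far as the arm can. The fingers move at their own pace and stop on an object; the grip force is fixed at half the most. Time passes only in rows, so rows that do not move let the fingers close. It prints the time, the measured TCP pose, the force, the opening and the grip force at its end. Input that does not fit is refused with a message, and nothing moves.
- arm.get_obs(): the state, without advancing time (a new reading comes with each control period).
- arm.get_image(name): name is "side" or "top"; returns the picture (400x640x3 uint8, red, green, blue); there is no depth.
- arm.camera_info(name): a dict with "fx", "fy", "cx", "cy" (pixels), "world_from_camera" (4x4, takes a point from camera to world coordinates). Camera axes: x right, y down, z forward; pixel columns grow to the right and rows downward; lengths in mm; the calibration is good to about 2 mm. A picture is of the moment at which its call begins. camera_info takes no time and is no camera call.
- arm.job_done(): hands the job in; it is judged then, once.
The state is a dict: "t": time; "q": joint angles; "qd": joint speeds; "effort": joint torques, N m; "eef_pos": TCP position; "orientation": TCP orientation; "force": force on the tool from outside, world axes, zero at the start; "ft_torque": the same for the moment, N m; "grip_width": finger opening in mm; "finger_force": force on a finger pad.
Only numpy, scipy, OpenCV 4.12 (cv2) and the standard library are available. Lean on these libraries where they do the work, as an engineer would, in place of code of your own. Each camera call takes 0.05 s, during which the arm holds its last target. There are 200 camera calls.

TASK

The nutrunner is creeping the lock nut up, but the bolt just turns round with it. Hang the yellow-tabbed slotted packer over the bolt, fully down and upright in the slit between the drilled bracket and the green frame, let go of it, then reach down between the two green tubes, grip the brass bolt head and keep it from turning until the nut has run fully home against the bracket (some seven seconds); finish still holding the head, with no letting go. Keep clear of the nutrunner and leave everything else on the bench as it is.

Things in the scene. Friction and masses are not known exactly. Their poses are not given: they have to be found in the camera images.
- frame: Fixed frame of two green rectangular tubes. Origin on the bench below the bolt head; x along the tubes, y along the bolt from nut to head, z up. Tubes: x -160 to 160, z 60 to 130, at y -66.5 to -16.5 and 41.5 to 91.5. The 58 gap between them holds the bolt head, is open above over x -110 to 110, and clear below down to the bench. Bolt axis: x 0, z 95, 35 below the tube tops
- bracket: Steel bracket with drilled holes, on its foot beside the frame, origin and axes as the frame's. Upright plate 10 thick, top at z 125 (x -75 to 75 there), its face towards the tube at frame y -77.5. So the slit between it and the tube is 11 wide, y -77.5 to -66.5, open above
- packer_seat (a point): Point on the top of the 20 mm bolt shank, in the middle of the slit between bracket and tube: frame (0, -72, 105). The closed end of the packer's slot rests here when the packer hangs home. Axes as the frame's
- bolt_head (a point): Centre of the brass hexagon bolt head, frame (0, 0, 95): 30 across flats, 34.6 across corners, 14 long along the bolt, white line on its end. A collar 28 in diameter, 9.5 long, lies between it and the tube. Grip from above, TCP at this point, fingers closing along frame x; pads may sit up to 5 towards +y for more room. The point stays, the head turns
- bolt: The bolt (origin as point bolt_head). Until held it turns about its axis at about 1.2 rad/s, dragged by the lock nut. The jaws may close on it at any angle: the hexagon beds its flats against them. Held, it pulls with up to 0.35 N m, which a grip of 60 to 70 N resists well
- thread (a joint): How far the lock nut has run along the bolt's thread, rad: 0 at the start, stays put while the bolt turns with the nut, grows by about 1 rad/s while the head is held, and stops at 6.0, nut home
- nutrunner: Fixed electric nutrunner (black and aluminium cylinder, orange band, 60 in diameter, grey clamps) with its turning socket on the nut: from frame y -98 to -386, top at z 134. Keeps driving. Origin and axes as the frame's. Not to be touched
- packer: Slotted packer, upright in the rack: steel plate 8 thick, yellow tab, about 0.22 kg. Origin mid lower edge; x across its width, y through its thickness, z up. Two legs z 0 to 70 with a slot 25 wide between, open below; shoulder z 70 to 82, 67 wide; tab 26 wide, z 82 to 132. Grip the tab across its thickness, TCP at z about 121. Either face may look to the nut
- packer_crown (a point): Closed upper end of the packer's slot: packer (0, 0, 70)
- rack: Fixed light-wood rack 250 x 60 x 45, origin under its centre, x along it. Its long slot, 10 wide and with its floor at z 10, holds three packers in a row at x -78, 0 and 78, in any order; lift a packer 40 or more to clear it
- packer_narrow: Packer of the same outline with a blue tab and a slot only 14 wide, which does not fit this bolt. Leave in the rack
- packer_blank: Blank packer of the same outline with a red tab and no slot. Leave in the rack
- spanner: Loose steel spanner 220 long, lying on the bench. Leave alone
- scraper: Loose scraper with a red handle, 220 long. Leave alone
- key_steel: Loose bar of key steel 100 x 18 x 14. Leave alone
- blue_tin: Shallow round blue tin, 72 in diameter, 22 high. Leave alone
- spray: White spray bottle with blue head, 72 in diameter, 190 high. Leave alone

How it is judged (in metres and radians):
On the way, in this order (a step that is already met when the one before it is completed fails the run):
1. the yellow packer hangs on the bolt, fully down and upright in the slit, and is let go (horizontal distance between packer_crown and packer_seat below 0.006 m and z of packer_crown in the frame of packer_seat between -0.004 and 0.004 m and angle between packer's own z axis and vertical below 0.15 rad and angle between the y axis of packer and the y axis of frame, either way round below 0.15 rad and contact force between the fingers and packer below 0.2 N and linear speed of packer below 0.02 m/s), for 0.2 s.
2. the fingers grip the bolt head and it has stopped turning (contact force between the fingers and bolt above 5 N and distance between the grasp point and bolt_head below 0.025 m and angular speed of bolt below 0.1 rad/s and value of joint thread below 5.9 rad), for 0.5 s.
At the end, for the whole second after the job is handed in: Packer crown within 6 mm sideways, 4 mm in height of its seat on the shank, upright and in line to 0.15 rad, not touched; fingers press the bolt head with over 5 N, TCP within 25 mm of its centre; bolt slower than 0.1 rad/s; nut home (thread over 5.8 rad); nutrunner not touched (horizontal distance between packer_crown and packer_seat below 0.006 m and z of packer_crown in the frame of packer_seat between -0.004 and 0.004 m and angle between packer's own z axis and vertical below 0.15 rad and angle between the y axis of packer and the y axis of frame, either way round below 0.15 rad and contact force between the fingers and bolt above 5 N and distance between the grasp point and bolt_head below 0.025 m and angular speed of bolt below 0.1 rad/s and value of joint thread above 5.8 rad and contact force between the fingers and packer below 0.2 N and contact force between the arm and nutrunner below 1 N); the arm keeps its last pose, push and grip.
It fails at once if a bystander is shifted more than 30 mm (distance of any of packer_narrow, packer_blank, spanner, scraper, key_steel, blue_tin, spray from where it was at the start of the episode above 0.03 m).
It fails at once if the robot bears on the nutrunner (contact force between any of the arm, the fingers and nutrunner above 3 N).
It also fails if it takes over 64 s, if anything falls off the work surface, if the arm or the gripper's body presses on something with over 40 N, if the wrist force passes 120 N, or if a joint passes its speed limit or range.

## Working session

There is one attempt and no reset: what is moved stays moved. The work goes in short steps, Python scripts to look and compute and a shell command to move; the robot and the scene stay as the last step left them, time stands still between calls to the robot, and variables do not carry over. Pictures are saved under pics/ and viewed, at most 13 in all, crops included, and the job is handed in when it is done.

```bash
ls; mkdir -p pics
python3 - <<'E'
from bench import arm
import cv2,numpy as np
for n in("side","top"):
    im=arm.get_image(n);cv2.imwrite(f"pics/{n}0.png",im[:,:,::-1]);np.save(f"pics/{n}0.npy",im)
    c=arm.camera_info(n);print(n,c["fx"],c["fy"],c["cx"],c["cy"],np.round(c["world_from_camera"],3).tolist())
o=arm.get_obs();print({k:np.round(v,3).tolist() for k,v in o.items()})
E
```

```text
bench.py
nudge.py
pics
side 520.9388685041703 520.9388685041703 319.7157659595137 201.09714065852205 [[-0.959, -0.195, 0.205, 226.047], [-0.282, 0.684, -0.673, 1141.382], [-0.009, -0.703, -0.711, 1225.043], [0.0, 0.0, 0.0, 1.0]]
top 390.6511324956731 390.6511324956731 319.23145200696126 196.82351858650694 [[-0.016, -0.985, 0.173, 363.501], [-1.0, 0.016, 0.001, 77.292], [-0.004, -0.173, -0.985, 973.411], [0.0, 0.0, 0.0, 1.0]]
{'t': 0.1, 'q': [-1.344, 0.32, 1.566, -0.0, 1.257, -0.02], 'qd': [0.001, -0.001, -0.004, 0.002, -0.002, 0.0], 'effort': [0.001, -41.641, -23.47, -0.0, 0.005, -0.0], 'eef_pos': [140.39, -557.206, 249.277], 'orientation': [0.992, 0.123, -0.0, -0.001], 'force': [0.45, -0.735, -0.231], 'ft_torque': [-0.003, -0.051, -0.012], 'finger_force': 0.0, 'grip_width': 85.542}
```

View pics/top0.png

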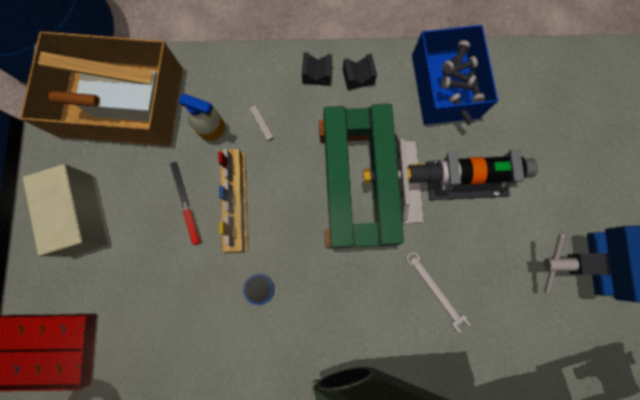

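View pics/side0.png

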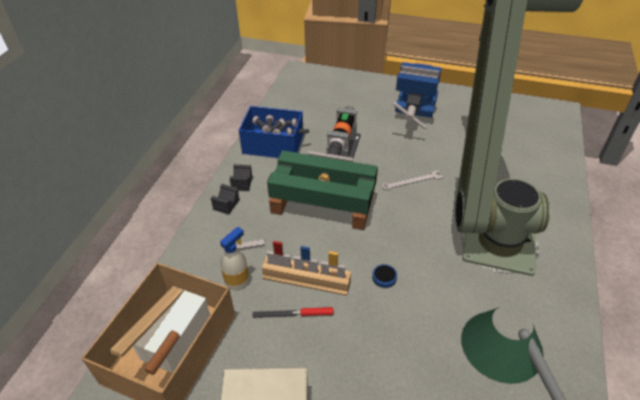

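Top: the frame is at cols 325–402, rows 105–247, with the brass head at (367,175) and the nutrunner to its right. The rack is at cols 220–245, rows 150–252, with the yellow tab at (222,229), blue at (223,193) and red at (222,158). Side: the yellow tab is at (333,259) and the brass head at (324,178).

```bash
cat > h.py <<'E'
import numpy as np,cv2
from bench import arm
def ray(n,uv):
    c=arm.camera_info(n);T=np.array(c["world_from_camera"])
    d=T[:3,:3]@np.array([(uv[0]-c["cx"])/c["fx"],(uv[1]-c["cy"])/c["fy"],1]);return T[:3,3],d/np.linalg.norm(d)
def plane(n,uv,z):
    o,d=ray(n,uv);return o+d*(z-o[2])/d[2]
def proj(n,p):
    c=arm.camera_info(n);T=np.linalg.inv(np.array(c["world_from_camera"]));q=T[:3,:3]@np.array(p)+T[:3,3]
    return np.array([c["fx"]*q[0]/q[2]+c["cx"],c["fy"]*q[1]/q[2]+c["cy"]])
def tri(a,b):
    (o1,d1),(o2,d2)=ray("top",a),ray("side",b)
    s=np.linalg.lstsq(np.c_[d1,-d2],o2-o1,rcond=None)[0];p,q=o1+d1*s[0],o2+d2*s[1]
    return (p+q)/2,np.linalg.norm(p-q)
def blobs(im,lo,hi,box,amin=6):
    x0,y0,x1,y1=box;h=cv2.cvtColor(im[y0:y1,x0:x1],cv2.COLOR_RGB2HSV)
    m=cv2.inRange(h,lo,hi);n,l,s,c=cv2.connectedComponentsWithStats(m)
    return [(s[i,4],(c[i]+[x0,y0]).round(2),(s[i,:4]+[x0,y0,0,0]).tolist()) for i in range(1,n) if s[i,4]>=amin]
E
python3 - <<'E'
from h import *
t,s=np.load("pics/top0.npy"),np.load("pics/side0.npy")
for im,b,nm in((t,(205,140,260,260),"rack"),(t,(310,95,430,255),"frame"),):
    pass
a=cv2.resize(t[95:260,205:435],None,fx=3.4,fy=3.4,interpolation=cv2.INTER_CUBIC);cv2.imwrite("pics/tc.png",a[:,:,::-1])
b=cv2.resize(s[140:300,220:400],None,fx=3.7,fy=3.7,interpolation=cv2.INTER_CUBIC);cv2.imwrite("pics/sc.png",b[:,:,::-1])
for n,im,bx in(("top",t,(205,140,260,260)),("side",s,(255,235,360,295))):
    print(n,"yel",blobs(im,(18,150,110),(30,255,255),bx)); print("red",blobs(im,(0,150,60),(8,255,255),bx)); print("blue",blobs(im,(105,130,50),(125,255,255),bx))
print("brass",blobs(t,(15,120,90),(32,255,255),(350,150,385,200)),blobs(s,(12,100,80),(32,255,255),(300,160,345,195)))
print("green",blobs(t,(60,80,30),(90,255,255),(310,95,410,255),200),t[175,335],t[175,385],t[160,325:410:4].tolist())
E
```

```text
top yel [(np.int32(6), array([233.83, 163.83]), [233, 162, 2, 5]), (np.int32(40), array([220.78, 227.3 ]), [219, 222, 4, 12])]
red [(np.int32(47), array([220.38, 157.21]), [218, 151, 5, 14])]
blue [(np.int32(27), array([220.96, 191.33]), [220, 187, 3, 10])]
side yel [(np.int32(83), array([333.02, 258.29]), [330, 252, 7, 13])]
red [(np.int32(77), array([277.58, 247.6 ]), [274, 242, 8, 12])]
blue [(np.int32(72), array([305.04, 252.69]), [302, 247, 7, 12])]
brass [(np.int32(94), array([366.66, 175.13]), [363, 169, 8, 14])] [(np.int32(61), array([323.93, 176.51]), [318, 173, 12, 8])]
green [(np.int32(7183), array([362.71, 175.28]), [324, 104, 79, 143])] [36 82 54] [36 82 54] [[83, 87, 75], [34, 83, 53], [37, 83, 53], [35, 84, 55], [33, 81, 52], [34, 82, 51], [102, 107, 93], [112, 114, 102], [112, 113, 99], [112, 112, 99], [116, 118, 104], [94, 96, 84], [10, 27, 17], [35, 81, 51], [35, 81, 53], [35, 82, 54], [35, 79, 52], [33, 81, 52], [39, 47, 39], [99, 92, 87], [160, 149, 145], [167, 155, 149]]
```

View pics/tc.png

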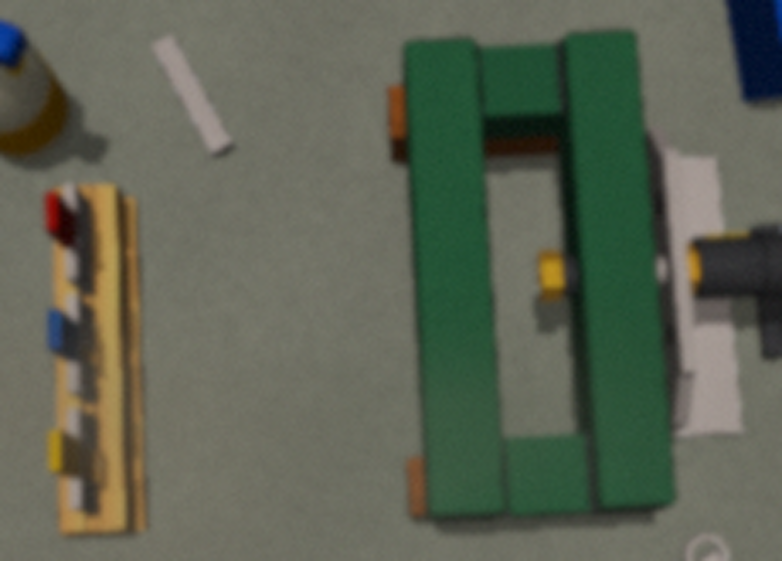

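View pics/sc.png

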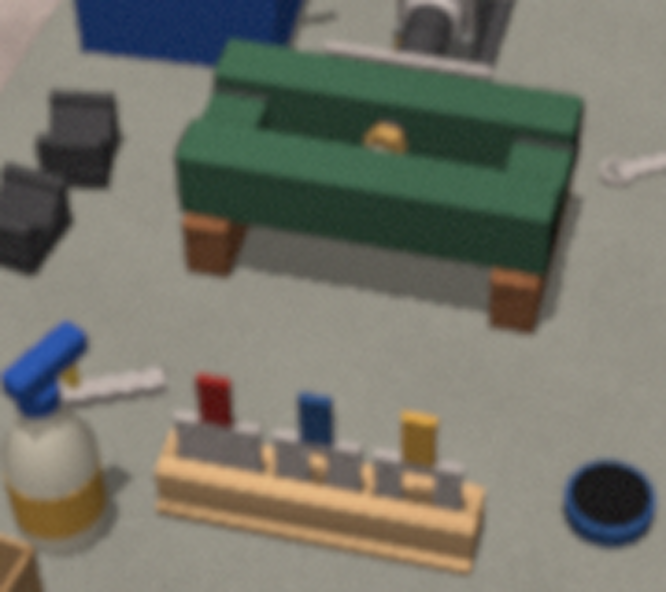

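The crops show the frame yawed slightly, with its top faces clean. In the top view the yellow tab's lit part is only its top face, at crop (55,450). In the side view the slots confirm that yellow is the wide-slotted packer.

Run:
```python
from h import *
t,s=np.load("pics/top0.npy"),np.load("pics/side0.npy")
def hullpts(n,im,box,thr,z,k=6):
    x0,y0,x1,y1=box;g=im[y0:y1,x0:x1].astype(np.float32);g=cv2.GaussianBlur(g[:,:,1]-g[:,:,0],(0,0),.6)
    m=(cv2.resize(g,None,fx=k,fy=k,interpolation=cv2.INTER_CUBIC)>thr).astype(np.uint8)
    m=cv2.morphologyEx(m,cv2.MORPH_OPEN,np.ones((3*k,3*k)))
    c=max(cv2.findContours(m,0,cv2.CHAIN_APPROX_NONE)[0],key=cv2.contourArea)[:,0]
    uv=(c+.5)/k-.5+[x0,y0];return np.array([plane(n,p,z)[:2] for p in uv],np.float32)
P=hullpts("top",t,(315,95,412,256),26,130)
r=cv2.minAreaRect(P);print(r,np.round(cv2.boxPoints(r),1).tolist())
for nm,a,b in(("yel",(220.78,227.3),(333.02,258.29)),("red",(220.38,157.21),(277.58,247.6)),("blue",(220.96,191.33),(305.04,252.69))):
    p,e=tri(a,b);print(nm,plane("top",a,142).round(1),plane("side",b,117).round(1),p.round(1),round(e,1))
print("brass",tri((366.66,175.13),(323.93,176.51)),plane("top",(366.66,175.13),108))
```

```text
((562.92138671875, 10.265552520751953), (315.0482482910156, 100.63282775878906), 1.3358653783798218) [[404.29998779296875, 56.900001525878906], [406.6000061035156, -43.70000076293945], [721.5999755859375, -36.400001525878906], [719.2000122070312, 64.19999694824219]]
yel [446.9 289.4 142. ] [449.7 290.8 117. ] [448.8 294.5 121.8] 0.2
red [601.6 294.5 142. ] [606.2 296.8 117. ] [606.2 299.8 121.2] 2.7
blue [525.  291.1 142. ] [528.1 293.1 117. ] [528.  296.3 121.3] 2.1
brass (array([566.46487953, -30.81482531, 102.09668602]), np.float64(2.98876352830233)) [563.57102131 -30.15788129 108.        ]
```

```bash
cat > fr.py <<'E'
from h import *
def frame(n,im,box,thr=26,z=130,k=6):
    x0,y0,x1,y1=box;g=im[y0:y1,x0:x1].astype(np.float32);g=cv2.GaussianBlur(g[:,:,1]-g[:,:,0],(0,0),.6)
    m=(cv2.resize(g,None,fx=k,fy=k,interpolation=cv2.INTER_CUBIC)>thr).astype(np.uint8)
    m=cv2.morphologyEx(m,cv2.MORPH_OPEN,np.ones((3*k,3*k)))
    out=[]
    for c in cv2.findContours(m,cv2.RETR_EXTERNAL,cv2.CHAIN_APPROX_NONE)[0]:
        if cv2.contourArea(c)>3000: out.append(np.array([plane(n,p,z)[:2] for p in (c[:,0]+.5)/k-.5+[x0,y0]],np.float32))
    return out
E
python3 - <<'E'
from fr import *
t=np.load("pics/top0.npy")
L=frame("top",t,(315,95,412,256))
for P in L+[np.concatenate(L)]:
    r=cv2.minAreaRect(P);print(len(P),np.round(r[0],1),np.round(r[1],1),round(r[2],2),np.round(cv2.boxPoints(r),1).tolist())
P=np.concatenate(L)
# edges per x: y extremes fitted by lines
def edge(sel):
    q=[];
    for x in np.arange(425,705,4):
        v=P[abs(P[:,0]-x)<2.5,1]
        if len(v): q.append((x,sel(v)))
    q=np.array(q);f=np.polyfit(q[:,0],q[:,1],1);d=q[:,1]-np.polyval(f,q[:,0]);k=abs(d)<2;f=np.polyfit(q[k,0],q[k,1],1);return f,np.polyval(f,563),d.std()
print(edge(np.max),edge(np.min))
for i in range(4):
    pass
s=np.load("pics/side0.npy")
L=frame("side",s,(260,140,385,225),20)
for P in L:
    r=cv2.minAreaRect(P);print("side",np.round(r[0],1),np.round(r[1],1),round(r[2],2))
E
```

```text
Traceback (most recent call last):
  File "fr.py", line 8, in frame
    if cv2.contourArea(c)>3000: out.append(np.array([plane(n,p,z)[:2] for p in (c[:,0]+.5)/k-.5+[x0,y0]],np.float32))
                                                     ~~~~~^^^^^^^
  File "h.py", line 7, in plane
    o,d=ray(n,uv);return o+d*(z-o[2])/d[2]
        ~~~^^^^^^
  File "h.py", line 4, in ray
    c=arm.camera_info(n);T=np.array(c["world_from_camera"])
ValueError: time passes only in moves, steps and waits
```

```bash
python3 - <<'E'
s=open("h.py").read()
s=s.replace("def ray(","CAM={n:arm.camera_info(n) for n in('top','side')}\ndef ray(").replace("c=arm.camera_info(n);T","c=CAM[n];T")
open("h.py","w").write(s)
E
cat > m.py <<'E'
from fr import *
t=np.load("pics/top0.npy")
L=frame("top",t,(315,95,412,256))
for P in L+[np.concatenate(L)]:
    r=cv2.minAreaRect(P);print(len(P),np.round(r[0],1),np.round(r[1],1),round(r[2],2),np.round(cv2.boxPoints(r),1).tolist())
P=np.concatenate(L)
def edge(sel):
    q=np.array([(x,sel(P[abs(P[:,0]-x)<2.5,1])) for x in np.arange(425,705,4)])
    f=np.polyfit(q[:,0],q[:,1],1);d=q[:,1]-np.polyval(f,q[:,0]);k=abs(d)<2;f=np.polyfit(q[k,0],q[k,1],1);return f,np.polyval(f,563),d.std()
print(edge(np.max),edge(np.min))
E
python3 m.py
```

```text
505 [427.6 -19.6] [47.  51.4] 2.07 [[403.20001220703125, 5.199999809265137], [405.0, -46.099998474121094], [451.8999938964844, -44.400001525878906], [450.1000061035156, 6.900000095367432]]
2134 [562.9  10.3] [315.  100.6] 1.34 [[404.29998779296875, 56.900001525878906], [406.6000061035156, -43.70000076293945], [721.5999755859375, -36.400001525878906], [719.2000122070312, 64.19999694824219]]
1877 [565.7 -71.4] [315.6  49.3] 2.02 [[407.1000061035156, -52.400001525878906], [408.8999938964844, -101.5999984741211], [724.2999877929688, -90.5], [722.5, -41.20000076293945]]
4516 [562.9 -18.1] [317.7 155.9] 1.92 [[401.5, 54.5], [406.79998779296875, -101.30000305175781], [724.2000122070312, -90.5999984741211], [719.0, 65.19999694824219]]
(array([ 0.04098656, 35.66879903]), np.float64(58.74423304966518), np.float64(0.6744716329351556)) (array([ 3.00860403e-02, -1.12085381e+02]), np.float64(-95.14694006783623), np.float64(0.4119346296435613))
```

```bash
python3 nudge.py '[[[0, 0, 0], 0.106, 40], [[0, 0, 0], 0.106, 40], [[45, -20, 0], 0, 40], [[45, -20, 0], 0, 40], [[45, -20, 0], 0, 40]]'
python3 nudge.py '[[[20, -45, 0], 0, 40], [[20, -45, 0], 0, 40], [[20, -45, 0], 0, 40], [[20, -45, 0], 0, 40], [[20, -45, 0], 0, 40]]'
python3 nudge.py '[[[20, -45, 0], 0, 40], [[20, -45, 0], 0, 40], [[20, -45, 0], 0, 40], [[20, -45, 0], 0, 40], [[20, -45, 0], 0, 40]]'
```

```text
t: 0.6
eef_pos: [274.2, -492.1, 249.6]
orientation: [1.0, 0.017, -0.0, -0.0]
force: [1.9, -0.6, 0.6]
grip_width: 39.9
finger_force: 0.0
t: 1.1
eef_pos: [365.6, -262.6, 249.7]
orientation: [1.0, 0.017, -0.0, -0.0]
force: [1.2, 0.1, -0.2]
grip_width: 39.9
finger_force: 0.0
t: 1.6
eef_pos: [457.7, -34.2, 249.9]
orientation: [1.0, 0.017, -0.0, 0.0]
force: [2.3, -0.2, -0.0]
grip_width: 39.9
finger_force: 0.0
```

```bash
python3 nudge.py '[[[0, -46, 0], 0, 40], [[0, -46, 0], 0, 40], [[0, -46, 0], 0, 40], [[0, -46, 0], 0, 40], [[0, -46, 0], 0, 40]]'
python3 nudge.py '[[[0, -46, 0], 0, 40], [[0, -46, 0], 0, 40], [[0, 0, 0], 0, 40], [[0, 0, 0], 0, 40]]'
cat > look.py <<'E'
import sys;from h import *
o=arm.get_obs();print(np.round(o["t"],2),np.round(o["eef_pos"],1),np.round(o["orientation"],4),np.round(o["force"],1),np.round(o["q"],2))
for n in("top","side"):
    im=arm.get_image(n);np.save(f"pics/{n}{sys.argv[1]}.npy",im);cv2.imwrite(f"pics/{n}{sys.argv[1]}.png",im[:,:,::-1])
E
python3 look.py 1
python3 - <<'E'
from h import *
t,s=np.load("pics/top1.npy"),np.load("pics/side1.npy")
c=np.hstack([cv2.resize(t[100:300,180:330],None,fx=2.6,fy=2.6,interpolation=2),cv2.resize(s[100:300,250:400],None,fx=2.6,fy=2.6,interpolation=2)]);cv2.imwrite("pics/c1.png",c[:,:,::-1])
print(proj("top",[448,289,250]),proj("side",[448,289,250]))
E
```

```text
t: 2.1
eef_pos: [448.9, 195.4, 249.8]
orientation: [1.0, 0.018, -0.0, 0.0]
force: [1.2, -0.1, 0.3]
grip_width: 40.0
finger_force: 0.0
t: 2.5
eef_pos: [445.8, 286.1, 249.3]
orientation: [1.0, 0.019, -0.001, 0.001]
force: [-0.7, -0.9, -0.8]
grip_width: 40.1
finger_force: 0.0
2.5 [445.8 286.1 249.3] [ 9.998e-01  1.860e-02 -6.000e-04  7.000e-04] [-0.7 -0.9 -0.8] [ 0.55  0.25  1.67 -0.    1.23  2.08]
[206.35792243 221.13147513] [334.31602488 224.88036524]
```

View pics/c1.png

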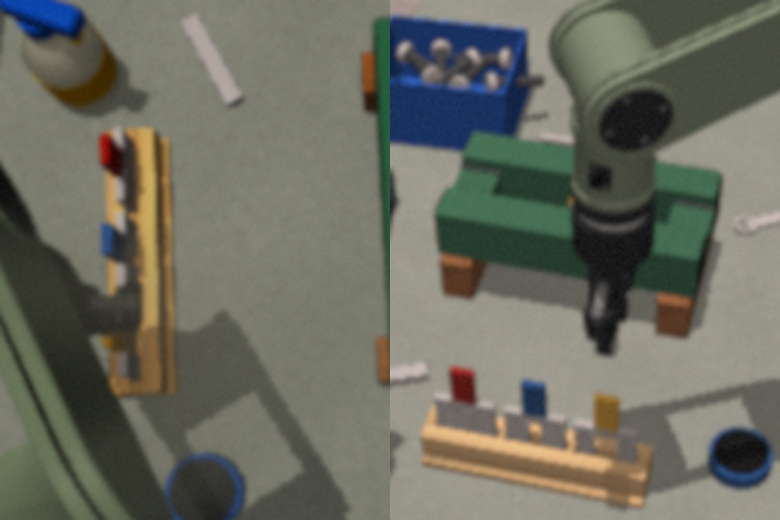

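The gripper hangs over the yellow tab: in the side view the fingertips at crop (605,345) are above the tab at (607,412). Going down now.

```bash
python3 nudge.py '[[[2, -3, 30], 0, 40], [[0, 0, 30], 0, 40], [[0, 0, 30], 0, 40], [[0, 0, 20], 0, 40], [[0, 0, 8], 0, 40]]'
python3 nudge.py '[[[0, 0, 0], 0, 40], [[0, 0, 0], 0, 0], [[0, 0, 0], 0, 0], [[0, 0, 0], 0, 0], [[0, 0, 0], 0, 0]]'
python3 nudge.py '[[[0, 0, 0], 0, 0], [[0, 0, 0], 0, 0], [[0, 0, 0], 0, 0]]'
```

```text
t: 3.1
eef_pos: [447.4, 286.4, 130.1]
orientation: [1.0, 0.016, -0.002, 0.001]
force: [1.0, 0.1, 0.7]
grip_width: 40.2
finger_force: 0.0
t: 3.6
eef_pos: [449.2, 289.1, 133.4]
orientation: [1.0, 0.017, 0.002, -0.001]
force: [0.1, -0.6, 6.1]
grip_width: 7.3
finger_force: 60.0
t: 3.9
eef_pos: [449.2, 289.2, 133.4]
orientation: [1.0, 0.018, 0.001, -0.001]
force: [0.2, -0.3, 5.5]
grip_width: 6.9
finger_force: 60.0
```

```bash
python3 nudge.py '[[[0, 0, -10], 0, 0], [[0, 0, -30], 0, 0], [[0, 0, -40], 0, 0], [[0, 0, -40], 0, 0], [[0, 0, 0], 0, 0]]'
python3 nudge.py '[[[0, 0, 0], 0, 0], [[0, 0, 0], 0, 0]]'
python3 look.py 2
python3 - <<'E'
from h import *
t,s=np.load("pics/top2.npy"),np.load("pics/side2.npy")
print(blobs(s,(18,120,70),(30,255,255),(300,150,380,300)))
c=np.hstack([cv2.resize(t[100:300,180:330],None,fx=2.6,fy=2.6,interpolation=2),cv2.resize(s[100:300,250:400],None,fx=2.6,fy=2.6,interpolation=2)]);cv2.imwrite("pics/c2.png",c[:,:,::-1])
E
```

```text
t: 4.4
eef_pos: [450.5, 290.1, 258.0]
orientation: [1.0, 0.017, 0.005, -0.003]
force: [1.3, -0.3, -1.7]
grip_width: 7.0
finger_force: 59.3
t: 4.6
eef_pos: [447.1, 288.0, 250.4]
orientation: [1.0, 0.017, -0.002, 0.001]
force: [0.6, -0.2, -2.4]
grip_width: 6.9
finger_force: 59.3
4.6 [447.1 288.  250.4] [ 0.9998  0.0174 -0.0016  0.001 ] [ 0.6 -0.2 -2.4] [ 0.55  0.25  1.66 -0.    1.23  2.09]
[(np.int32(31), array([334.19, 234.39]), [330, 232, 9, 5])]
```

View pics/c2.png

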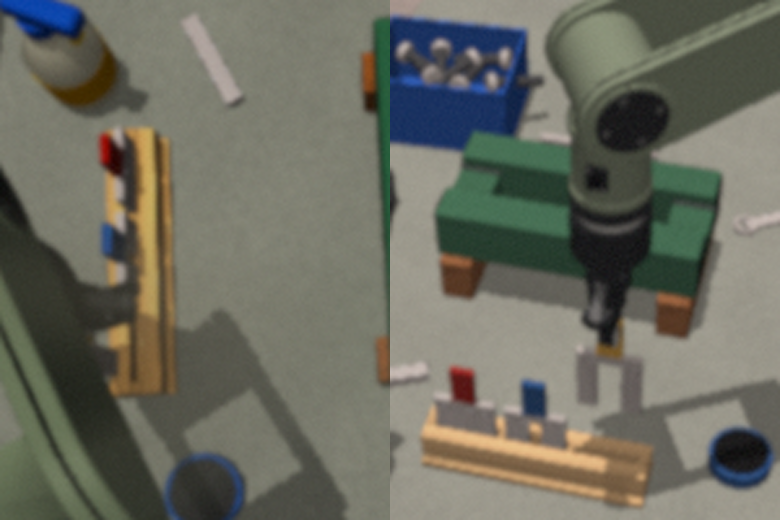

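The packer is held upright: side crop shows the legs from 577 to 642 and the slot between. Rack is otherwise unchanged. Next I'll measure its offset in the hand.

```bash
cat > leg.py <<'E'
import sys;from h import *
s=np.load(f"pics/side{sys.argv[1]}.npy").astype(np.float32);x,y,zo=map(float,sys.argv[2:5])   # expected packer origin
P=lambda dx,z:proj("side",[x+dx*np.cos(.035),y+4+dx*np.sin(.035),zo+z])
for z in (20,30,40,50):
    a,b=P(0,z);v=np.round([a,b],1);u=np.arange(-30,31)+int(round(a))
    ax=P(20,z)-P(-20,z);sl=ax[1]/ax[0]
    row=np.array([cv2.getRectSubPix(s.mean(2),(1,3),(float(k),float(b+(k-a)*sl))).mean() for k in u])
    print(z,v,"edges expected",[P(d,z)[0].round(1) for d in(33.5,12.5,-12.5,-33.5)]);print(u[0],row.round().astype(int).tolist())
E
python3 leg.py 2 448 288 127
```

```text
20 [333.6 251.7] edges expected [np.float64(321.4), np.float64(329.0), np.float64(338.2), np.float64(345.9)]
304 [122, 123, 125, 121, 121, 128, 144, 153, 155, 153, 152, 152, 152, 153, 152, 150, 147, 136, 117, 103, 100, 100, 99, 97, 94, 104, 130, 145, 148, 149, 148, 149, 150, 145, 129, 109, 97, 94, 95, 95, 95, 97, 110, 131, 141, 141, 132, 125, 122, 118, 114, 108, 104, 101, 99, 96, 98, 102, 109, 116, 121]
30 [333.6 249.3] edges expected [np.float64(321.3), np.float64(329.0), np.float64(338.2), np.float64(346.0)]
304 [148, 150, 151, 151, 150, 151, 151, 153, 152, 151, 151, 151, 152, 152, 152, 150, 146, 132, 115, 102, 100, 100, 98, 95, 93, 105, 130, 145, 148, 148, 147, 147, 147, 143, 125, 105, 95, 94, 95, 95, 94, 95, 108, 132, 146, 148, 148, 147, 146, 145, 146, 140, 138, 132, 126, 119, 111, 104, 99, 97, 98]
40 [333.7 246.9] edges expected [np.float64(321.3), np.float64(329.1), np.float64(338.3), np.float64(346.1)]
304 [151, 152, 152, 151, 152, 152, 152, 152, 151, 150, 151, 152, 153, 153, 153, 151, 144, 127, 111, 101, 100, 98, 97, 95, 94, 105, 130, 146, 148, 148, 147, 148, 146, 142, 124, 105, 95, 93, 95, 93, 93, 94, 105, 131, 145, 149, 148, 148, 147, 146, 146, 146, 148, 146, 146, 145, 143, 138, 132, 126, 122]
50 [333.7 244.4] edges expected [np.float64(321.3), np.float64(329.1), np.float64(338.4), np.float64(346.2)]
304 [152, 151, 149, 150, 150, 151, 151, 152, 152, 152, 152, 152, 153, 153, 151, 151, 144, 127, 108, 101, 99, 97, 95, 94, 94, 105, 130, 146, 149, 148, 147, 148, 146, 145, 133, 111, 98, 93, 95, 94, 94, 95, 106, 129, 144, 147, 148, 148, 147, 146, 145, 144, 145, 147, 147, 147, 147, 148, 147, 146, 147]
```

```bash
python3 nudge.py '[[[0, 0, -20], 0, 0], [[0, 20, -15], 0, 0], [[12, 40, -5], 0, 0], [[12, 45, 0], 0, 0], [[14, 45, 0], 0, 0]]'
python3 nudge.py '[[[14, 45, 0], 0, 0], [[14, 45, 0], 0, 0], [[14, 45, 0], 0, 0], [[14, 45, 0], 0, 0], [[11, 45, 0], 0, 0]]'
python3 nudge.py '[[[0, 20, 0], 0, 0], [[0, 0, 0], 0, 0], [[0, 0, 0], 0, 0], [[0, 0, 0], 0, 0]]'
python3 look.py 3
python3 - <<'E'
from h import *
t,s=np.load("pics/top3.npy"),np.load("pics/side3.npy")
c=np.hstack([cv2.resize(t[90:260,310:440],None,fx=3,fy=3,interpolation=2),cv2.resize(s[90:260,260:390],None,fx=3,fy=3,interpolation=2)]);cv2.imwrite("pics/c3.png",c[:,:,::-1])
E
```

```text
t: 5.2
eef_pos: [491.1, 138.7, 291.0]
orientation: [1.0, 0.018, -0.001, 0.0]
force: [0.8, 1.6, -2.3]
grip_width: 6.7
finger_force: 59.3
t: 5.7
eef_pos: [566.3, -84.4, 290.5]
orientation: [1.0, 0.017, -0.001, -0.0]
force: [-0.2, 0.8, -2.2]
grip_width: 7.2
finger_force: 59.3
t: 6.1
eef_pos: [566.6, -101.4, 291.4]
orientation: [1.0, 0.018, -0.001, -0.0]
force: [0.3, -0.4, -1.4]
grip_width: 6.8
finger_force: 59.4
6.1 [ 566.6 -101.4  291.4] [ 9.998e-01  1.790e-02 -7.000e-04 -4.000e-04] [ 0.3 -0.4 -1.4] [-0.2   0.3   1.49  0.    1.35  1.34]
```

View pics/c3.png

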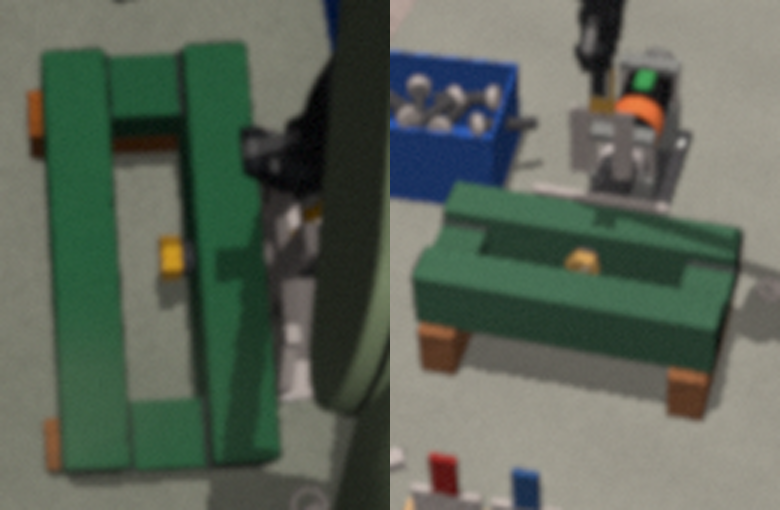

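The top view of the slit is now blocked by the forearm. The side view shows the packer ahead of the nutrunner (crop 570–635, 105–170), brass head at crop (582,262). I'll register the frame in the side view to tie both together in one camera.

```bash
cat > reg.py <<'E'
from h import *
O=np.array([563.3,-30.6]);a=.035;ex=np.array([np.cos(a),np.sin(a)]);ey=np.array([-np.sin(a),np.cos(a)])
W=lambda x,y,z:np.r_[O+x*ex+y*ey,z]
def prof(im,n,pts):
    g=cv2.GaussianBlur(im.astype(np.float32),(0,0),.5);g=g[:,:,1]-g[:,:,0]
    uv=np.array([proj(n,p) for p in pts],np.float32);return cv2.remap(g,uv[:,0][None],uv[:,1][None],cv2.INTER_CUBIC)[0]
def cross(t,v,thr,lo,hi):
    return [round(float(t[i]+(thr-v[i])/(v[i+1]-v[i])*(t[i+1]-t[i])),1) for i in range(len(t)-1) if lo<t[i]<hi and (v[i]-thr)*(v[i+1]-thr)<0]
if __name__=="__main__":
  for n in("top","side"):
    im=np.load(f"pics/{n}0.npy");y=np.arange(-130,131,1.);x=np.arange(-180,181,1.)
    for X in(-80,-40,0,40,80):
        v=prof(im,n,[W(X,k,130) for k in y]);print(n,"y at x",X,cross(y,v,25,-130,130))
    for Y in(-50,-40,-30,55,66,80):
        v=prof(im,n,[W(k,Y,130) for k in x]);print(n,"x at y",Y,cross(x,v,25,-180,180))
E
python3 reg.py
```

```text
top y at x -80 [-64.0, -16.9, 44.9, 88.7]
top y at x -40 [-64.6, -16.7, 43.6, 90.1]
top y at x 0 [-63.4, -16.4, 43.5, 90.2]
top y at x 40 [-65.1, -15.6, 44.1, 90.5]
top y at x 80 [-64.7, -16.0, 43.0, 90.6]
top x at y -50 [-156.3, 159.3]
top x at y -40 [-156.4, 159.2]
top x at y -30 [-156.7, 159.1]
top x at y 55 [-156.0, 159.4]
top x at y 66 [-155.8, 159.2]
top x at y 80 [-155.3, 159.6]
side y at x -80 [-56.7, -7.5, 42.4, 97.9]
side y at x -40 [-58.6, -9.0, 41.6, 98.1]
side y at x 0 [-58.0, -7.3, 50.6, 98.5]
side y at x 40 [-58.6, -8.6, 42.1, 98.2]
side y at x 80 [-58.6, -8.5, 42.1, 98.7]
side x at y -50 [-152.8, 165.9]
side x at y -40 [-153.1, 165.9]
side x at y -30 [-153.5, 164.9]
side x at y 55 [-155.9, 160.7]
side x at y 66 [-154.3, 160.6]
side x at y 80 [-154.1, 160.8]
```

Run:
```python
from reg import *
print("brass side z100",plane("side",(323.93,176.51),102).round(1),"top z108",plane("top",(366.66,175.13),108).round(1))
s=np.load("pics/side3.npy")
p0=np.array([566.6,-101.4,168.]);f=lambda dx,dy,z:proj("side",[p0[0]+dx*ex[0]-dy*a,p0[1]+dx*ex[1]+dy,p0[2]+z])
c=cv2.resize(s[110:210,300:400],None,fx=6,fy=6,interpolation=cv2.INTER_CUBIC)[:,:,::-1].copy()
q=lambda uv:tuple(int(round(v)) for v in ((uv-[300,110]+.5)*6-.5))
def poly(pts,col): cv2.polylines(c,[np.array([q(u) for u in pts])],True,col,1)
poly([f(x,4,z) for x,z in((-33.5,0),(-12.5,0),(-12.5,70),(12.5,70),(12.5,0),(33.5,0),(33.5,82),(13,82),(13,132),(-13,132),(-13,82),(-33.5,82))],(0,0,255))
global_O=np.array([564.8,-30.0]);V=lambda x,y,z:proj("side",np.r_[global_O+x*ex+y*ey,z])
for y0,y1 in((-66.5,-16.5),(41.5,91.5)): poly([V(x,y,130) for x,y in((-160,y0),(160,y0),(160,y1),(-160,y1))],(255,255,0))
poly([V(17.3*np.cos(t),7,95+17.3*np.sin(t)) for t in np.linspace(0,6.28,25)],(255,0,255))
cv2.imwrite("pics/c4.png",c)
```

```text
brass side z100 [568.  -31.1 102. ] top z108 [563.6 -30.2 108. ]
```

View pics/c4.png

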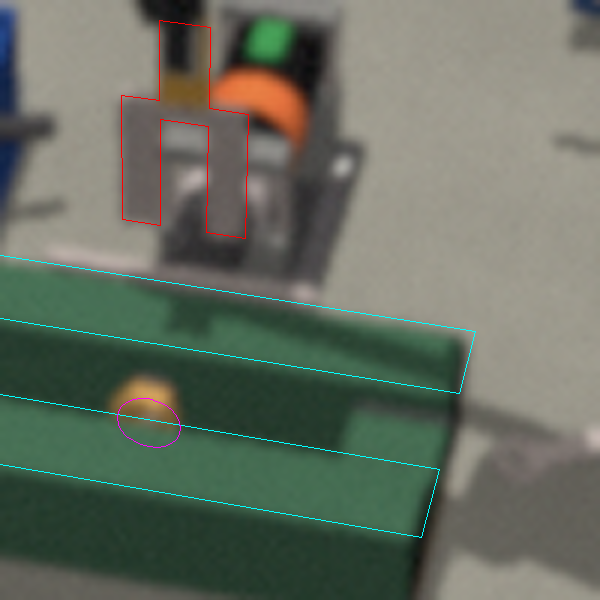

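The overlay (red: packer from TCP; cyan: frame tops from the top view) shows the packer matches its computed place. The tubes, though, appear about 2 px lower than the top view predicts, and the head about 1 mm off in x. I'll go down to just above the tube tops and compare there directly.

```bash
python3 nudge.py '[[[3, 0, 12], 0, 0], [[0, 0, 12], 0, 0], [[0, 0, 9], 0, 0], [[0, 0, 0], 0, 0], [[0, 0, 0], 0, 0]]'
python3 nudge.py '[[[0, 0, 0], 0, 0], [[0, 0, 0], 0, 0], [[0, 0, 0], 0, 0]]'
python3 look.py 4
python3 - <<'E'
from reg import *
s=np.load("pics/side4.npy")
o=arm.get_obs();p0=np.array(o["eef_pos"])-[0,0,123.4]
f=lambda dx,dy,z:proj("side",[p0[0]+dx*ex[0]-dy*a,p0[1]+dx*ex[1]+dy,p0[2]+z])
c=cv2.resize(s[110:200,295:365],None,fx=8,fy=6.6,interpolation=cv2.INTER_CUBIC)[:,:,::-1].copy()
q=lambda uv:tuple(int(round(v)) for v in (uv-[295,110]+.5)*[8,6.6]-.5)
raw=c.copy()
for z in(0,70): cv2.line(c,q(f(-33.5,4,z)),q(f(33.5,4,z)),(0,0,255),1)
for x in(-33.5,-12.5,12.5,33.5): cv2.line(c,q(f(x,4,0)),q(f(x,4,70)),(0,0,255),1)
cv2.imwrite("pics/c5.png",c)
E
```

```text
t: 6.7
eef_pos: [569.8, -102.3, 258.6]
orientation: [1.0, 0.017, -0.0, -0.0]
force: [0.1, -0.5, -2.0]
grip_width: 7.3
finger_force: 59.4
t: 7.0
eef_pos: [570.1, -102.5, 259.4]
orientation: [1.0, 0.017, 0.0, 0.0]
force: [-0.4, -0.1, -2.0]
grip_width: 6.9
finger_force: 59.4
7.0 [ 570.1 -102.5  259.4] [9.998e-01 1.740e-02 5.000e-04 1.000e-04] [-0.4 -0.1 -2. ] [-0.2   0.32  1.54 -0.    1.28  1.34]
```

View pics/c5.png

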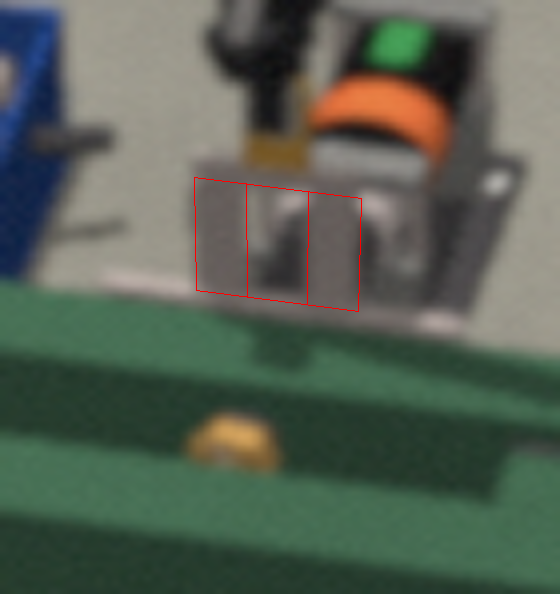

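Run:
```python
from reg import *
s=np.load("pics/side4.npy").astype(int)
p=np.array([570.1,-102.5,136.]);print("leg bottom front expected",[proj("side",[p[0]+dx,p[1]+4+dx*.035,136]).round(1) for dx in(23,-23)])
for c in(309,312,315,317,320,325,330,333,337,342,348): print(c,[(r,tuple(s[r,c].tolist())) for r in range(146,164)])
print("tube edge line pred y=-97:",[proj("side",[x,-97+.035*(x-569),130]).round(1).tolist() for x in(600,569,540)])
```

```text
leg bottom front expected [array([322.2, 153.9]), array([336. , 156.1])]
309 [(146, (147, 144, 133)), (147, (155, 151, 139)), (148, (155, 151, 140)), (149, (157, 153, 142)), (150, (166, 160, 150)), (151, (178, 169, 160)), (152, (179, 166, 160)), (153, (153, 144, 137)), (154, (111, 116, 106)), (155, (82, 107, 86)), (156, (71, 110, 84)), (157, (72, 111, 85)), (158, (73, 113, 87)), (159, (71, 112, 85)), (160, (73, 112, 87)), (161, (72, 113, 86)), (162, (71, 112, 85)), (163, (72, 112, 85))]
312 [(146, (157, 154, 141)), (147, (155, 152, 140)), (148, (155, 152, 140)), (149, (156, 152, 141)), (150, (159, 154, 142)), (151, (175, 166, 157)), (152, (183, 172, 164)), (153, (168, 156, 151)), (154, (126, 123, 115)), (155, (93, 107, 92)), (156, (77, 110, 86)), (157, (71, 111, 85)), (158, (71, 112, 85)), (159, (70, 111, 84)), (160, (73, 115, 88)), (161, (73, 113, 86)), (162, (72, 113, 85)), (163, (73, 114, 87))]
315 [(146, (155, 151, 139)), (147, (155, 152, 140)), (148, (155, 152, 140)), (149, (155, 151, 139)), (150, (154, 150, 139)), (151, (165, 158, 149)), (152, (179, 170, 161)), (153, (176, 165,
[... 2791 characters left out ...]
78, 77, 75)), (154, (75, 75, 73)), (155, (82, 80, 77)), (156, (99, 95, 92)), (157, (116, 108, 105)), (158, (112, 105, 102)), (159, (94, 90, 87)), (160, (70, 76, 67)), (161, (49, 70, 55)), (162, (41, 65, 49)), (163, (45, 71, 53))]
348 [(146, (75, 71, 70)), (147, (78, 73, 72)), (148, (77, 73, 73)), (149, (73, 71, 70)), (150, (72, 72, 68)), (151, (64, 63, 62)), (152, (62, 60, 61)), (153, (61, 60, 59)), (154, (60, 59, 60)), (155, (66, 63, 61)), (156, (91, 86, 85)), (157, (134, 125, 122)), (158, (161, 150, 146)), (159, (154, 143, 138)), (160, (115, 111, 106)), (161, (79, 86, 76)), (162, (54, 74, 59)), (163, (45, 68, 52))]
tube edge line pred y=-97: [[320.0, 155.3], [329.3, 156.8], [338.0, 158.2]]
```

Run:
```python
from reg import *
s=np.load("pics/side4.npy").astype(np.float32).mean(2)
for r in((312,152.4),(309,151.9),(348,158.2)): print("strip mid z125",plane("side",r,125).round(1))
for r in((312,154.8),(309,154.3),(317,155.6),(330,158.1)): print("tube edge z130",plane("side",r,130).round(1))
p=np.array([570.1,-102.5,136.])
for dx in(29,24,19):
    f,b=[proj("side",[p[0]+dx,p[1]+dy+dx*.035,136+82]).round(2) for dy in(4,-4)]
    c=int(round(f[0]));print("shoulder top front/back",f,b,c,[(r,int(s[r,c])) for r in range(int(f[1])-7,int(f[1])+6)])
f=proj("side",[p[0],p[1]+4,136+70]);c=int(round(f[0]));print("slot top",f.round(2),[(r,int(s[r,c])) for r in range(int(f[1])-7,int(f[1])+7)])
```

```text
strip mid z125 [ 630.9 -108.4  125. ]
strip mid z125 [ 641.1 -108.2  125. ]
strip mid z125 [ 510.4 -112.3  125. ]
tube edge z130 [625.5 -91.2 130. ]
tube edge z130 [635.6 -90.9 130. ]
tube edge z130 [608.8 -91.8 130. ]
tube edge z130 [565.  -91.3 130. ]
shoulder top front/back [320.13 133.42] [320.85 131.9 ] 320 [(126, 148), (127, 149), (128, 148), (129, 148), (130, 147), (131, 149), (132, 153), (133, 142), (134, 121), (135, 107), (136, 105), (137, 103), (138, 96)]
shoulder top front/back [321.69 133.66] [322.4  132.13] 322 [(126, 150), (127, 148), (128, 151), (129, 151), (130, 149), (131, 147), (132, 140), (133, 132), (134, 115), (135, 104), (136, 98), (137, 96), (138, 94)]
shoulder top front/back [323.24 133.89] [323.95 132.37] 323 [(126, 148), (127, 148), (128, 150), (129, 149), (130, 149), (131, 146), (132, 141), (133, 132), (134, 117), (135, 102), (136, 97), (137, 95), (138, 94)]
slot top [329.16 137.84] [(130, 65), (131, 80), (132, 81), (133, 80), (134, 85), (135, 88), (136, 92), (137, 95), (138, 102), (139, 115), (140, 122), (141, 121), (142, 117), (143, 106)]
```

```bash
python3 nudge.py '[[[0, -0.8, 0], 0, 0], [[0, 0, 3], 0, 0], [[0, 0, 3], 0, 0], [[0, 0, 0], 0, 0], [[0, 0, 0], 0, 0]]'
python3 nudge.py '[[[0, 0, 2], 0, 0], [[0, 0, 2], 0, 0], [[0, 0, 2], 0, 0], [[0, 0, 0], 0, 0], [[0, 0, 0], 0, 0]]'
```

```text
t: 7.6
eef_pos: [569.8, -101.6, 252.8]
orientation: [1.0, 0.017, -0.0, -0.0]
force: [-0.2, -1.1, -1.6]
grip_width: 7.2
finger_force: 59.4
t: 8.1
eef_pos: [569.9, -101.6, 246.9]
orientation: [1.0, 0.017, -0.0, 0.0]
force: [-0.6, -0.3, -1.5]
grip_width: 6.9
finger_force: 59.4
```

```bash
python3 nudge.py '[[[0, 0, 3], 0, 0], [[0, 0, 3], 0, 0], [[0, 0, 3], 0, 0], [[0, 0, 0], 0, 0], [[0, 0, 0], 0, 0]]'
python3 nudge.py '[[[0, 0, 3], 0, 0], [[0, 0, 3], 0, 0], [[0, 0, 3], 0, 0], [[0, 0, 0], 0, 0], [[0, 0, 0], 0, 0]]'
```

```text
t: 8.6
eef_pos: [569.8, -101.6, 237.9]
orientation: [1.0, 0.017, -0.0, 0.0]
force: [0.0, 0.5, -1.2]
grip_width: 6.9
finger_force: 59.4
t: 9.1
eef_pos: [569.8, -101.6, 228.9]
orientation: [1.0, 0.017, -0.0, 0.0]
force: [0.8, 0.0, -1.5]
grip_width: 7.0
finger_force: 59.4
```

```bash
python3 nudge.py '[[[0, 0, 3], 0, 0], [[0, 0, 3], 0, 0], [[0, 0, 3], 0, 0], [[0, 0, 0], 0, 0], [[0, 0, 0], 0, 0]]'
python3 nudge.py '[[[0, 0, 5], 0, 0], [[0, 0, 5], 0, 0], [[0, 0, 5], 0, 0], [[0, 0, 0], 0, 0], [[0, 0, 0], 0, 0]]'
```

```text
t: 9.6
eef_pos: [569.9, -101.6, 219.9]
orientation: [1.0, 0.017, -0.0, 0.0]
force: [0.3, -0.3, -1.5]
grip_width: 7.2
finger_force: 59.4
t: 10.1
eef_pos: [569.8, -101.6, 204.7]
orientation: [1.0, 0.017, -0.0, 0.0]
force: [0.1, 0.0, -2.1]
grip_width: 6.9
finger_force: 59.4
```

```bash
python3 nudge.py '[[[0, 0, 8], 0, 0], [[0, 0, 8], 0, 0], [[0, 0, 8], 0, 0], [[0, 0, 8], 0, 0], [[0, 0, 0], 0, 0]]'
python3 nudge.py '[[[0, 0, 4], 0, 0], [[0, 0, 4], 0, 0], [[0, 0, 2], 0, 0], [[0, 0, 0], 0, 0], [[0, 0, 0], 0, 0]]'
python3 nudge.py '[[[0, 0, 2], 0, 0], [[0, 0, 0], 0, 0], [[0, 0, 2], 0, 0], [[0, 0, 0], 0, 0], [[0, 0, 0], 0, 0]]'
```

```text
t: 10.6
eef_pos: [569.0, -101.4, 171.3]
orientation: [1.0, 0.017, -0.002, -0.0]
force: [0.1, 0.8, -1.8]
grip_width: 7.0
finger_force: 59.4
t: 11.1
eef_pos: [570.0, -101.6, 163.1]
orientation: [1.0, 0.017, 0.0, 0.0]
force: [-0.6, 0.4, -1.7]
grip_width: 6.8
finger_force: 59.4
t: 11.6
eef_pos: [569.8, -101.6, 158.9]
orientation: [1.0, 0.017, -0.0, 0.0]
force: [-0.4, 0.5, -1.7]
grip_width: 6.8
finger_force: 59.4
```

```bash
python3 nudge.py '[[[0, 0, 1], 0, 0], [[0, 0, 0], 0, 0], [[0, 0, 0], 0, 0]]'; python3 nudge.py '[[[0, 0, 1], 0, 0], [[0, 0, 0], 0, 0], [[0, 0, 0], 0, 0]]'
```

```text
t: 11.9
eef_pos: [570.0, -101.6, 158.4]
orientation: [1.0, 0.017, 0.0, 0.0]
force: [-0.6, 0.3, 0.9]
grip_width: 7.1
finger_force: 59.9
t: 12.2
eef_pos: [570.1, -101.6, 158.2]
orientation: [1.0, 0.017, 0.001, 0.0]
force: [-1.7, -0.4, 5.8]
grip_width: 7.0
finger_force: 60.8
```

```bash
python3 nudge.py '[[[0, 0, -1], 0, 22], [[0, 0, 0], 0, 22], [[0, 0, 0], 0, 22], [[0, 0, 0], 0, 22], [[0, 0, 0], 0, 22]]'; python3 nudge.py '[[[0, 0, -5], 0, 22], [[0, 0, -20], 0, 22], [[0, 0, -30], 0, 22], [[0, 0, -30], 0, 22], [[0, 0, 0], 0, 22]]'; python3 look.py 5
python3 - <<'E'
from reg import *
s=np.load("pics/side5.npy");t=np.load("pics/top5.npy")
c=np.hstack([cv2.resize(s[110:200,290:370],None,fx=5,fy=5,interpolation=2),cv2.resize(t[130:220,340:420],None,fx=5,fy=5,interpolation=2)]);c=c[:,:,::-1].copy()
p=np.array([570,-101.6,35.])
pts=[((proj("side",[p[0]+dx,p[1]+4+dx*.035,35+z])-[290,110]+.5)*5).round().astype(int) for dx,z in((-13,132),(-13,82),(13,82),(13,132))]
cv2.polylines(c,[np.array(pts)],True,(0,0,255),1);cv2.imwrite("pics/c6.png",c)
E
```

```text
t: 12.7
eef_pos: [569.8, -101.6, 157.8]
orientation: [1.0, 0.017, -0.0, 0.0]
force: [-0.1, -1.1, 0.2]
grip_width: 22.1
finger_force: 0.0
t: 13.2
eef_pos: [572.2, -102.0, 247.9]
orientation: [1.0, 0.017, 0.005, 0.001]
force: [0.5, -0.3, 0.1]
grip_width: 22.1
finger_force: 0.0
13.2 [ 572.2 -102.   247.9] [0.9998 0.0174 0.0047 0.001 ] [ 0.5 -0.3  0.1] [-0.2   0.33  1.56 -0.    1.25  1.34]
```

View pics/c6.png

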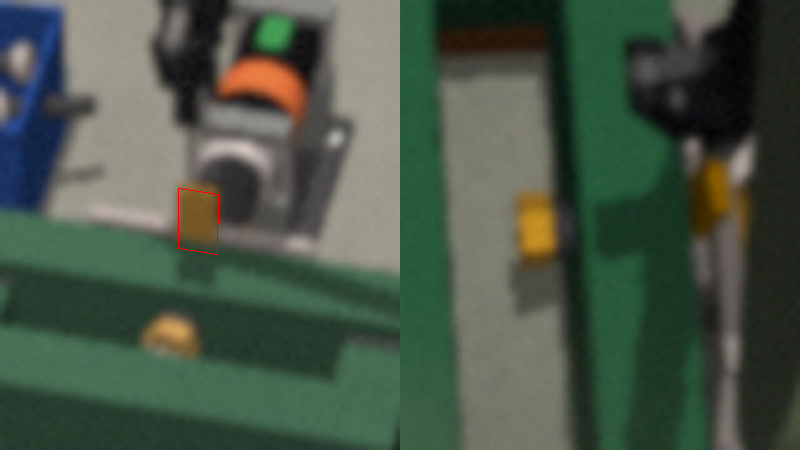

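The packer hangs upright with its tab exactly where computed (side crop 180–218, 188–253) and is released. The top crop shows the brass head at (537,230). Now to the bolt head.

```bash
python3 nudge.py '[[[0, -37, 0], 0, 60], [[0, -38, 0], 0, 60], [[0, 0, 0], -0.143, 60], [[0, 0, 0], -0.143, 60], [[0, 0, 0], -0.143, 60]]'; python3 nudge.py '[[[0, 0, 0], -0.143, 60], [[0, 0, 0], -0.143, 60], [[0, 0, 0], -0.143, 60], [[0, 0, 0], -0.143, 60], [[0, 0, 0], -0.143, 60]]'; python3 nudge.py '[[[0, 0, 0], -0.143, 60], [[0, 0, 0], -0.143, 60], [[0, 0, 0], -0.141, 60], [[0, 0, 0], 0, 60], [[0, 0, 0], 0, 60]]'; python3 look.py 6
```

```text
t: 13.8
eef_pos: [566.4, -26.1, 241.4]
orientation: [0.972, 0.233, -0.002, -0.0]
force: [0.3, 0.4, -0.3]
grip_width: 60.0
finger_force: 0.0
t: 14.3
eef_pos: [566.4, -26.6, 241.3]
orientation: [0.83, 0.558, -0.001, -0.001]
force: [0.2, -0.2, -0.0]
grip_width: 60.2
finger_force: 0.0
t: 14.8
eef_pos: [566.8, -26.6, 242.0]
orientation: [0.696, 0.718, -0.001, -0.001]
force: [0.3, -0.8, -0.5]
grip_width: 60.0
finger_force: 0.0
14.8 [566.8 -26.6 242. ] [ 6.957e-01  7.184e-01 -7.000e-04 -8.000e-04] [ 0.3 -0.8 -0.5] [-0.07  0.31  1.59 -0.    1.24 -0.1 ]
```

```bash
python3 nudge.py '[[[0, 0, 30], 0, 60], [[0, 0, 30], 0, 60], [[0, 0, 25], 0, 60], [[0, 0, 0], 0, 60], [[0, 0, 0], 0, 60]]'; python3 nudge.py '[[[0, 0, 15], 0, 60], [[0, 0, 15], 0, 60], [[0, 0, 10], 0, 60], [[0, 0, 0], 0, 60], [[0, 0, 0], 0, 60]]'
```

```text
t: 15.4
eef_pos: [567.5, -26.6, 158.3]
orientation: [0.695, 0.719, -0.0, -0.0]
force: [0.6, -0.2, 1.0]
grip_width: 60.1
finger_force: 0.0
t: 15.9
eef_pos: [567.9, -26.7, 119.0]
orientation: [0.695, 0.719, 0.001, 0.001]
force: [0.1, 0.9, 0.2]
grip_width: 59.6
finger_force: 0.0
```

```bash
python3 nudge.py '[[[0, -0.7, 8], 0, 60], [[0, 0, 8], 0, 60], [[0, 0, 7], 0, 60], [[0, 0, 0], 0, 60], [[0, 0, 0], 0, 60]]'
```

```text
t: 16.4
eef_pos: [566.5, -26.7, 94.7]
orientation: [0.695, 0.719, -0.0, -0.0]
force: [-1.0, 0.0, -0.5]
grip_width: 60.2
finger_force: 0.0
```

```bash
python3 nudge.py '[[[0, 0, 0], 0, 0], [[0, 0, 0], 0, 0], [[0, 0, 0], 0, 0], [[0, 0, 0], 0, 0], [[0, 0, 0], 0, 0]]'; python3 nudge.py '[[[0, 0, 0], 0, 0], [[0, 0, 0], 0, 0], [[0, 0, 0], 0, 0], [[0, 0, 0], 0, 0], [[0, 0, 0], 0, 0]]'
```

```text
t: 16.9
eef_pos: [567.0, -26.7, 95.5]
orientation: [0.695, 0.719, 0.0, 0.0]
force: [0.1, -1.2, 2.5]
grip_width: 28.6
finger_force: 59.5
t: 17.4
eef_pos: [567.0, -26.7, 95.5]
orientation: [0.695, 0.719, 0.0, 0.0]
force: [-0.4, 0.3, 4.7]
grip_width: 28.8
finger_force: 59.7
```

```bash
for i in 1; do python3 nudge.py '[[[0, 0, 0], 0, 0], [[0, 0, 0], 0, 0], [[0, 0, 0], 0, 0], [[0, 0, 0], 0, 0], [[0, 0, 0], 0, 0]]'; python3 nudge.py '[[[0, 0, 0], 0, 0], [[0, 0, 0], 0, 0], [[0, 0, 0], 0, 0], [[0, 0, 0], 0, 0], [[0, 0, 0], 0, 0]]'; python3 nudge.py '[[[0, 0, 0], 0, 0], [[0, 0, 0], 0, 0], [[0, 0, 0], 0, 0], [[0, 0, 0], 0, 0], [[0, 0, 0], 0, 0]]'; python3 nudge.py '[[[0, 0, 0], 0, 0], [[0, 0, 0], 0, 0], [[0, 0, 0], 0, 0], [[0, 0, 0], 0, 0], [[0, 0, 0], 0, 0]]'; done | grep -A2 -E "^t|force"; python3 look.py 7
```

```text
t: 17.9
eef_pos: [567.0, -26.7, 95.5]
orientation: [0.695, 0.719, 0.0, 0.0]
force: [0.8, -0.0, 5.1]
grip_width: 28.9
finger_force: 59.7
t: 18.4
eef_pos: [567.0, -26.6, 95.5]
orientation: [0.695, 0.719, 0.0, 0.0]
force: [0.8, -0.1, 5.1]
grip_width: 29.1
finger_force: 59.7
t: 18.9
eef_pos: [567.0, -26.7, 95.5]
orientation: [0.695, 0.719, 0.0, 0.0]
force: [0.7, -0.1, 5.1]
grip_width: 28.7
finger_force: 59.7
t: 19.4
eef_pos: [567.0, -26.6, 95.5]
orientation: [0.695, 0.719, 0.0, 0.0]
force: [0.8, 0.6, 5.0]
grip_width: 28.6
finger_force: 59.7
19.4 [567.  -26.6  95.5] [6.946e-01 7.194e-01 4.000e-04 5.000e-04] [0.8 0.6 5. ] [-0.07  0.45  1.79 -0.    0.9  -0.1 ]
```

```bash
H() { tail -n 5 | grep -E "force|width"; }
python3 nudge.py '[[[0, 0, 0], 0, 0], [[0, 0, 0], 0, 0], [[0, 0, 0], 0, 0], [[0, 0, 0], 0, 0], [[0, 0, 0], 0, 0]]' |H; python3 nudge.py '[[[0, 0, 0], 0, 0], [[0, 0, 0], 0, 0], [[0, 0, 0], 0, 0], [[0, 0, 0], 0, 0], [[0, 0, 0], 0, 0]]'|H; python3 nudge.py '[[[0, 0, 0], 0, 0], [[0, 0, 0], 0, 0], [[0, 0, 0], 0, 0], [[0, 0, 0], 0, 0], [[0, 0, 0], 0, 0]]'|H; python3 nudge.py '[[[0, 0, 0], 0, 0], [[0, 0, 0], 0, 0], [[0, 0, 0], 0, 0], [[0, 0, 0], 0, 0], [[0, 0, 0], 0, 0]]'|H
python3 nudge.py '[[[0, 0, 0], 0, 0], [[0, 0, 0], 0, 0], [[0, 0, 0], 0, 0], [[0, 0, 0], 0, 0], [[0, 0, 0], 0, 0]]' |H; python3 nudge.py '[[[0, 0, 0], 0, 0], [[0, 0, 0], 0, 0], [[0, 0, 0], 0, 0], [[0, 0, 0], 0, 0], [[0, 0, 0], 0, 0]]'|H; python3 nudge.py '[[[0, 0, 0], 0, 0], [[0, 0, 0], 0, 0], [[0, 0, 0], 0, 0], [[0, 0, 0], 0, 0], [[0, 0, 0], 0, 0]]'|H; python3 nudge.py '[[[0, 0, 0], 0, 0], [[0, 0, 0], 0, 0], [[0, 0, 0], 0, 0], [[0, 0, 0], 0, 0], [[0, 0, 0], 0, 0]]'|H
python3 nudge.py '[[[0, 0, 0], 0, 0], [[0, 0, 0], 0, 0], [[0, 0, 0], 0, 0], [[0, 0, 0], 0, 0], [[0, 0, 0], 0, 0]]' |H; python3 nudge.py '[[[0, 0, 0], 0, 0], [[0, 0, 0], 0, 0], [[0, 0, 0], 0, 0], [[0, 0, 0], 0, 0], [[0, 0, 0], 0, 0]]'|H; python3 nudge.py '[[[0, 0, 0], 0, 0], [[0, 0, 0], 0, 0], [[0, 0, 0], 0, 0], [[0, 0, 0], 0, 0], [[0, 0, 0], 0, 0]]'|H; python3 nudge.py '[[[0, 0, 0], 0, 0], [[0, 0, 0], 0, 0], [[0, 0, 0], 0, 0], [[0, 0, 0], 0, 0], [[0, 0, 0], 0, 0]]'|H
python3 nudge.py '[[[0, 0, 0], 0, 0], [[0, 0, 0], 0, 0], [[0, 0, 0], 0, 0], [[0, 0, 0], 0, 0], [[0, 0, 0], 0, 0]]' |H; python3 nudge.py '[[[0, 0, 0], 0, 0], [[0, 0, 0], 0, 0], [[0, 0, 0], 0, 0], [[0, 0, 0], 0, 0], [[0, 0, 0], 0, 0]]'|H
python3 look.py 8
python3 - <<'E'
from reg import *
for k in(5,7,8): print(k,blobs(np.load(f"pics/side{k}.npy"),(15,100,60),(30,255,255),(318,140,345,165)))
s=np.load("pics/side8.npy");t=np.load("pics/top8.npy")
c=np.hstack([cv2.resize(s[100:200,280:380],None,fx=4,fy=4,interpolation=2),cv2.resize(t[110:210,330:430],None,fx=4,fy=4,interpolation=2)]);cv2.imwrite("pics/c7.png",c[:,:,::-1])
E
```

```text
force: [0.4, 0.6, 5.4]
grip_width: 28.8
finger_force: 59.7
force: [0.4, 0.3, 5.1]
grip_width: 29.2
finger_force: 59.7
force: [-0.5, -0.6, 5.7]
grip_width: 29.2
finger_force: 59.7
force: [0.6, 0.1, 5.1]
grip_width: 28.7
finger_force: 59.7
force: [0.3, -0.6, 7.1]
grip_width: 28.8
finger_force: 59.7
force: [0.2, 0.3, 5.8]
grip_width: 28.9
finger_force: 59.7
force: [0.3, 0.4, 5.2]
grip_width: 28.7
finger_force: 59.7
force: [0.9, 0.9, 4.9]
grip_width: 28.8
finger_force: 59.9
force: [1.4, 0.6, 5.2]
grip_width: 28.8
finger_force: 59.9
force: [1.2, -1.2, 4.9]
grip_width: 28.8
finger_force: 59.9
force: [0.7, 0.2, 4.5]
grip_width: 29.0
finger_force: 59.9
force: [0.4, 0.4, 5.3]
grip_width: 29.1
finger_force: 59.9
force: [0.2, 0.4, 5.2]
grip_width: 28.8
finger_force: 59.9
force: [0.2, 0.8, 5.7]
grip_width: 29.1
finger_force: 59.9
26.5 [567.  -26.7  95.5] [6.946e-01 7.194e-01 3.000e-04 4.000e-04] [0.2 0.8 5.7] [-0.07  0.45  1.79 -0.    0.9  -0.1 ]
5 [(np.int32(90), array([329.38, 152.18]), [325, 147, 9, 12])]
7 []
8 []
```

View pics/c7.png

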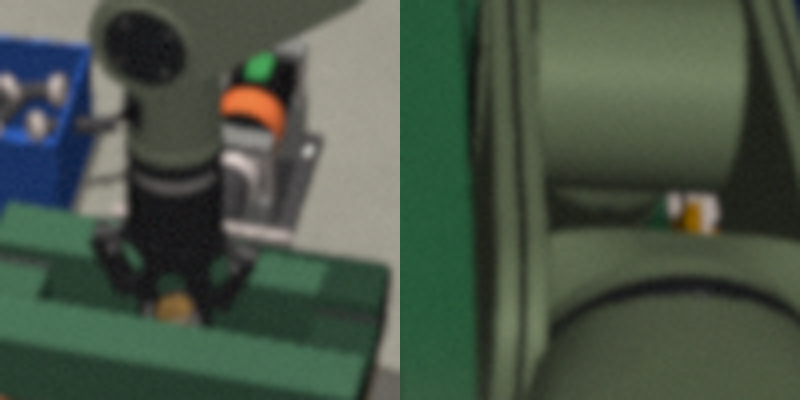

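The side view shows the fingers astride the brass head at crop (175,308). The grip has been steady for about 9.5 s, with a small step in load at about 23.4 s that suggests the nut came home. One more second of holding, then I'll hand in.

```bash
python3 nudge.py '[[[0, 0, 0], 0, 0], [[0, 0, 0], 0, 0], [[0, 0, 0], 0, 0], [[0, 0, 0], 0, 0], [[0, 0, 0], 0, 0]]'|tail -2; python3 nudge.py '[[[0, 0, 0], 0, 0], [[0, 0, 0], 0, 0], [[0, 0, 0], 0, 0], [[0, 0, 0], 0, 0], [[0, 0, 0], 0, 0]]'|tail -2; python3 -c "
from bench import arm
print(arm.job_done())"
```

```text
grip_width: 28.8
finger_force: 59.9
grip_width: 28.7
finger_force: 59.9
the job is handed in; nothing more can be done
None
```

I handed the job in with the yellow packer hung and released over the bolt and the brass head still gripped at about 60 N after roughly 10 s; I couldn't read the thread, so the nut being home is inferred from that hold time and a small grip-load step about 6.5 s in, and no verdict came back.

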